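# Swing the vial plate home on the shaker and turn its hold-down across

## Task

The blue vial plate on the shaker is hooked on its locating peg but hangs swung out at an angle: push the corner diagonally opposite the peg so that the plate turns on the peg, presses in the sprung plunger in the fence and goes fully home, where the sprung latch snaps up behind its near edge; keep it flat and hooked on the peg. Then turn the blue hold-down button fully across the plate's near edge and let go. The vials are glass and the shaker's bearings delicate: feel the plate home gently, never pushing it with more than 20 N, and leave the glassware and other things where they are.

Things in the scene. Friction and masses are not known exactly. Their poses are not given: they have to be found in the camera images.
- shaker: Bench shaker, does not move: white housing 270 x 250 mm, aluminium platform 250 x 230 mm with its surface at z = 110 mm. Origin on the table under its middle; x runs from the control panel (near the robot) towards the fence, y to the left, z up.
- fence (a point): Middle of the face of the fixed steel fence bar that looks to the control panel (shaker frame x = 43, y = -10 mm, 7 mm above the platform). The bar is 108 mm long along the shaker's y and 14 mm high. The plate's long edge stops hard against it.
- peg (a point): Middle, half-way up, of the fixed steel locating peg, 10 mm diameter, 22 mm high (shaker frame x = 25.5, y = 57 mm).
- plate: Blue vial plate, loose, about 0.4 kg, 86 x 128 x 16 mm thick, capped vials 11 mm above its top. Origin at its underside in the middle of the notch (11.6 mm wide, open at the +y end) hooked on the peg. In its frame it spans x -68 to 18, y -121 to 7 mm; edge x = 18 belongs along the fence, its axes then parallel to the shaker's. At the start it is turned 0.25 to 0.45 rad clockwise from that.
- plate_corner (a point): The plate's corner diagonally opposite the notch, half-way up the 16 mm edge (plate frame x -68, y -121, z 8 mm). Pushed within 20 mm of it towards the fence, it slides with 1 to 2 N; from 0.05 rad before home the plunger resists, rising to 9 to 14 N here when the latch snaps up, just before the fence stops the plate hard. Bearing down adds drag. The latch stands 13 mm clear of this stretch.
- plunger (a joint): Sprung brass plunger, 10 mm, in the fence 8 mm above the platform at shaker y = -46 mm, standing 5 mm out of the fence's face. 0: out; 0.005 m: pressed in level with the face. It pushes back with 5.5 N at first and 12 N when level.
- latch (a joint): Sprung latch: a steel pawl 10 x 12 mm (shaker frame x = -49, y = -25 mm) rising 6 mm through the platform. At the start the plate lies over it and holds it down, 0.006 m. It pops up to 0 as soon as the plate's near edge has passed it, about 1.5 mm short of the fence's hard stop, and then holds the plate in against the plunger. A red lip 40 mm wide in front of the platform (y = -25 mm) moves with it.
- button (a joint): Blue hold-down turn-button, pivot at shaker frame x = -69, y = 45 mm; arm 13 x 40 mm, 18 to 26 mm above the platform, so it passes 2 mm over the plate. 0: open, arm along the shaker's +y. It turns clockwise seen from above to its stop at 1.57 rad, arm along the shaker's +x over the plate's near edge. About 1 N at the pin turns it; it stays where it is left.
- button_pin (a point): Half-way up the upright steel thumb pin on the hold-down's arm, 30 mm from its pivot: 11 mm diameter, 28 mm tall, from 26 to 54 mm above the platform. It can be pushed or pinched.
- spare_vial: Bystander, leave alone: small amber vial, 20 mm wide, 36 mm tall, standing on the platform behind the fence. Origin at the centre of its underside.
- beaker: Bystander, leave alone: glass beaker, 68 mm wide, 85 mm tall. Origin at the centre of its underside.
- flask: Bystander, leave alone: conical glass flask, 72 mm wide, 108 mm tall. Origin at the centre of its underside.
- round_flask: Bystander, leave alone: round glass flask, 68 mm wide, 93 mm tall. Origin at the centre of its underside.
- reagent: Bystander, leave alone: amber reagent bottle, 60 mm wide, 135 mm tall, blue cap. Origin at the centre of its underside.
- dropper: Bystander, leave alone: small amber bottle, 34 mm wide, 75 mm tall, black cap. Origin at the centre of its underside.
- spatula: Bystander, leave alone: thin steel lab spatula, 200 mm long, lying flat. Origin at the middle of its underside.
Things that resemble listed ones, but are neither listed nor needed, are in the scene too. Of the things like the plate, leave any that is brown; of the rest the larger one is meant.

How it is judged (in metres and radians):
On the way, in this order (a step that is already met when the one before it is completed fails the run):
1. the plate is turned home on its peg: latched, flat and hooked, with the hold-down still open (angle between the y axis of plate and the y axis of shaker, either way round below 0.03 rad and horizontal distance between plate and peg below 0.006 m and angle between plate's own z axis and vertical below 0.05 rad and z of plate in the frame of shaker below 0.1135 m and value of joint latch below 0.002 m and value of joint button below 0.6 rad), for 0.2 s.
2. the hold-down is turned across the plate (value of joint button above 1.45 rad), for 0.2 s.
At the end, for the whole second after the job is handed in: The plate is at rest, latched (latch up, under 2 mm from its top position), within 0.03 rad of the fence's direction, its notch within 6 mm of the peg, flat on the platform, and the hold-down is turned to at least 1.45 rad (angle between the y axis of plate and the y axis of shaker, either way round below 0.03 rad and horizontal distance between plate and peg below 0.006 m and angle between plate's own z axis and vertical below 0.05 rad and z of plate in the frame of shaker below 0.1135 m and value of joint latch below 0.002 m and linear speed of plate below 0.01 m/s and angular speed of plate below 0.05 rad/s and value of joint button above 1.45 rad); the robot touches nothing.
It fails at once if the plate is pushed with more than 20 N (contact force between any of the fingers, the arm and plate above 20 N).
It fails at once if the plate leaves its peg (notch more than 10 mm off) (horizontal distance between plate and peg above 0.01 m).
It fails at once if the plate is tipped or lifted (angle between plate's own z axis and vertical above 0.12 rad or z of plate in the frame of shaker above 0.122 m).
It fails at once if a bystander is moved by more than 20 mm (distance of any of spare_vial, beaker, flask, round_flask, reagent, dropper, spatula from where it was at the start of the episode above 0.02 m).
It also fails if it takes over 61 s, if anything falls off the work surface, if the arm or the gripper's body presses on something with over 40 N, if the wrist force passes 120 N, or if a joint passes its speed limit or range.

## Robot

A 6-joint arm with a two-finger parallel gripper is mounted at the origin on the work surface. World frame = base frame: x ahead of the robot, y to its left, z up, the work surface at z = 0. Lengths are in mm, angles in rad, forces in N, time in s.
With the tool pointing down it reaches from about 325 to 775 mm from the base axis. Payload 5.5 kg.
Tool frame: the origin (TCP) lies at the very end of the fingers, on their centre line; the grasp point (between the pads) lies 19 mm behind it; x points along the fingers, y is the direction in which the jaws open and shut, and the axes are right-handed (so a half turn about x gives the same grasp; the last joint's range is limited). The gripper opens to 88 mm and grips with 3 to 60 N. Pads are 20 mm wide; open, the fingers measure 115 mm over their backs; the gripper's body (75 mm by 178 mm) begins 61 mm behind the grasp point.
Start: joints at [-1.334, 0.091, 1.231, -0, 1.82, -0.057], TCP at [173.754, -574.305, 222.631] pointing down, gripper open.
Joint ranges: [-2.87, 2.87], [-0.86, 2.18], [0.17, 2.46], [-1.51, 4.65], [0.06, 2.69], [-2.65, 2.65]. Speed limits (rad/s): [2.57, 2.57, 3.01, 3.14, 3.14, 3.14].

## Interface

Orientations are given as a unit quaternion [w, x, y, z].
In Python, from workcell import arm, eyes gives the robot as it stands. The module is installed in compiled form; this text tells all that it offers.
- The arm moves only by the tool arm_command, never from a script. Its argument "plan" is a list of rows, each a list of 5 numbers: the closure, from 0 (fully open) to 1 (shut), then the shift along the tool's x, y, z in mm, then the turn about the tool's x in rad. In form: [[gripper, x, y, z, yaw], ...]. A call has 1 to 10 rows; each row is the pose to reach, as a shift and turn from the pose commanded when the call began, along the tool's axes at that moment; what a row does not reach only later rows make up. A row lasts 1/10 s, in which the tool goes at most 50 mm and 8.59 degrees, less where a joint would pass 70% of its speed; a pose out of reach is approached as far as the arm can. A call with a gripper value outside its range is refused whole. The fingers move at their own pace and stop on an object; "force" is the grip in N (left out, the last holds). Time passes only in rows, so rows that repeat a pose let the fingers close. It gives the time, the measured TCP pose, the force and the opening at its end, in the units of the state.
- arm.get_state(): the state, without advancing time (a new reading comes with each control period).
- eyes.grab_frame(name): name is "scene" or "top" or "wrist"; returns (picture, depth): 400x640x3 uint8, blue, green, red; 400x640 float32, mm along the optical axis (not along the pixel's ray), 0 where there is no reading.
- eyes.camera_info(name): a dict with "mtx" (3x3 intrinsics, pixels), "T" (4x4, takes a point from camera to world coordinates); the wrist camera has in their place "hand_eye" (4x4, takes a point from camera to tool coordinates, whose origin is the TCP and whose axes are the tool frame's). Camera axes: x right, y down, z forward; pixel columns grow to the right and rows downward; lengths in mm; the calibration is good to about 2 mm. A picture is of the moment at which its call begins: read the wrist's pose just before it. camera_info takes no time and is no camera call.
- arm.close_job(): hands the job in, once; it reports no verdict.
The state is a dict: "time_s": time; "qpos": joint angles; "joint_vel": joint speeds; "joint_efforts": joint torques, N m; "position": TCP position; "eef_rot": TCP orientation; "force": force on the tool from outside, world axes, zero at the start; "wrist_torque": the same for the moment, N m; "gripper_width": finger opening in mm.
Only numpy, scipy, OpenCV 4.12 (cv2) and the standard library are available. Lean on these libraries where they do the work, as an engineer would, in place of code of your own. Each camera call takes 0.05 s, during which the arm holds its last target.

## Working session

There is one attempt and no reset: what is moved stays moved. The work goes in short steps, Python scripts to look and compute and a tool call to move; the robot and the scene stay as the last step left them, time stands still between calls to the robot, and variables do not carry over. Pictures are saved under pics/ and viewed, and the job is handed in when it is done.

Besides the shell and the picture viewer there is one more tool, called as a command line: name --pt "numbers of a row" for each row, then --argument value for the rest. arm_command: Moves the arm, as the interface text tells. Its arguments: {"type":"object","properties":{"plan":{"type":"array"},"force":{"type":"number"}},"required":["plan"]}

```bash
mkdir -p pics; python3 - <<'E'
from workcell import arm, eyes
import cv2,numpy as np
print(arm.get_state())
for n in ("scene","top","wrist"):
    p,d=eyes.grab_frame(n); cv2.imwrite(f"pics/{n}0.png",p); np.save(f"{n}0.npy",d)
    i=eyes.camera_info(n); print(n,{k:np.round(v,4).tolist() for k,v in i.items()})
E
```

```text
{'time_s': 0.0, 'qpos': array([-1.33368316e+00,  9.18498281e-02,  1.23187789e+00,  8.21078109e-06,
        1.81984673e+00, -5.66840665e-02]), 'joint_vel': array([ 4.86600573e-05,  1.28163541e-03, -1.59329316e-03,  5.72953472e-04,
       -6.27001007e-04,  7.59518246e-04]), 'joint_efforts': array([ 7.22688019e-04, -4.46449113e+01, -4.06443143e+01,  6.98583922e-02,
        2.92699848e-02, -1.50470673e-04]), 'position': array([ 173.68953911, -573.98193676,  221.51683781]), 'eef_rot': array([-0.10280241, -0.69943032, -0.10419856,  0.69955096]), 'force': array([-0.17938265,  0.48813603, -0.87058911]), 'wrist_torque': array([-0.02508825,  0.03163734, -0.01224432]), 'gripper_width': 87.63303711677378}
scene {'mtx': [[399.2799, 0.0, 319.3142], [0.0, 399.2799, 189.13], [0.0, 0.0, 1.0]], 'T': [[-0.3035, 0.494, -0.8148, 1342.8919], [0.9527, 0.1448, -0.267, 229.9345], [-0.0139, -0.8573, -0.5146, 636.9601], [0.0, 0.0, 0.0, 1.0]]}
top {'mtx': [[442.7636, 0.0, 316.4317], [0.0, 442.7636, 199.1252], [0.0, 0.0, 1.0]], 'T': [[0.0194, -0.9985, 0.0506, 438.9558], [-0.9998, -0.0189, 0.0108, -27.4077], [-0.0098, -0.0508, -0.9987, 1130.2425], [0.0, 0.0, 0.0, 1.0]]}
wrist {'mtx': [[291.146, 0.0, 320.5876], [0.0, 291.146, 201.3096], [0.0, 0.0, 1.0]], 'hand_eye': [[0.0002, -0.268, 0.9634, -162.3309], [1.0, 0.0004, -0.0001, 0.3815], [-0.0003, 0.9634, 0.268, -73.812], [0.0, 0.0, 0.0, 1.0]]}
```

View pics/scene0.png

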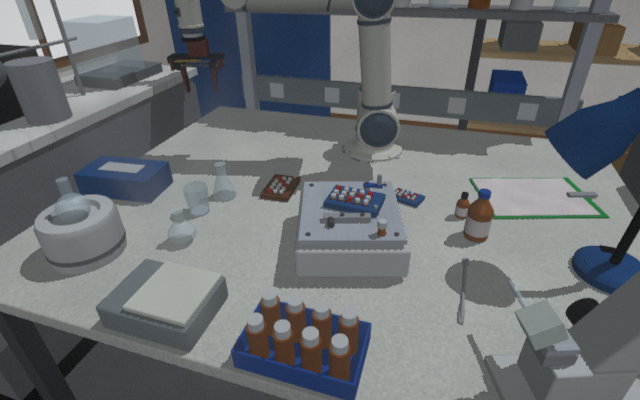

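View pics/top0.png

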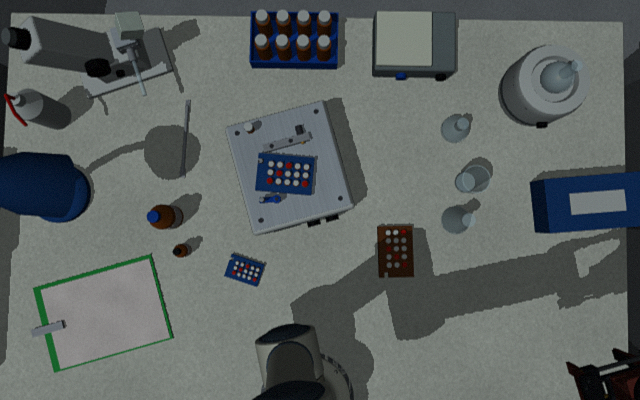

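Candidates for the plate: blue on the shaker (285,173), small blue on the table (245,269), and brown (395,250). The one on the shaker is blue and the larger, so I'll confirm it in a crop.

```bash
python3 - <<'E'
import cv2
p=cv2.imread("pics/top0.png"); cv2.imwrite("pics/top0c.png",cv2.resize(p[90:245,215:365],None,fx=3.8,fy=3.8,interpolation=cv2.INTER_CUBIC))
p=cv2.imread("pics/scene0.png"); cv2.imwrite("pics/scene0c.png",cv2.resize(p[165:285,290:430],None,fx=5,fy=5,interpolation=cv2.INTER_CUBIC))
E
```

```text
(no output)
```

View pics/top0c.png

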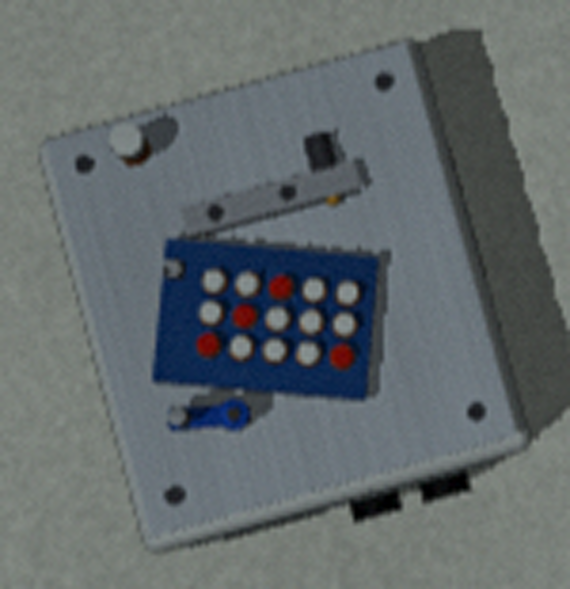

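View pics/scene0c.png

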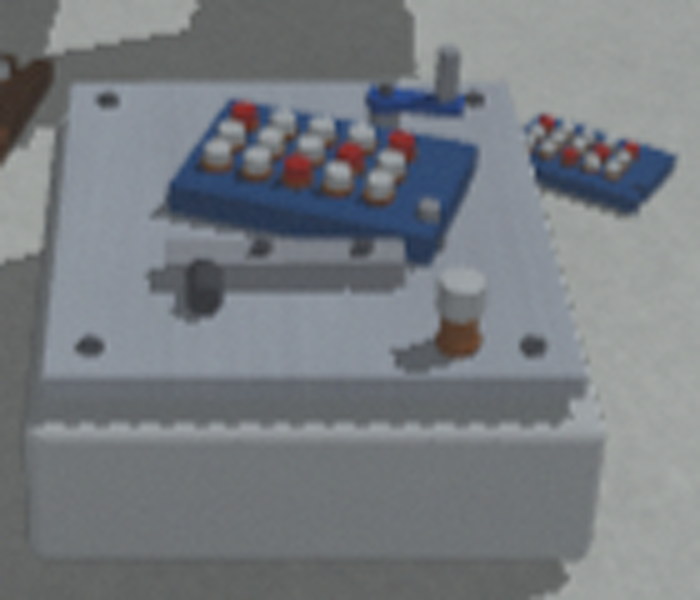

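```bash
cat > h.py <<'E'
import numpy as np,cv2
from scipy.spatial.transform import Rotation as R
from workcell import arm, eyes
def pose():
    s=arm.get_state(); q=s["eef_rot"]; T=np.eye(4); T[:3,:3]=R.from_quat([q[1],q[2],q[3],q[0]]).as_matrix(); T[:3,3]=s["position"]; return T,s
def ray(K,T,px,z):
    px=np.atleast_2d(np.float64(px)); d=np.c_[(px-K[[0,1],2])/[K[0,0],K[1,1]],np.ones(len(px))]@T[:3,:3].T
    o=T[:3,3]; return (o+d*((z-o[2])/d[:,2])[:,None])[:,:2]
def proj(K,T,P):
    P=np.atleast_2d(P); c=(P-T[:3,3])@T[:3,:3]; return c[:,:2]/c[:,2:]*[K[0,0],K[1,1]]+K[[0,1],2]
class Sh:
    def __init__(s,o,th): s.o=np.array(o);s.th=th;s.M=np.array([[np.cos(th),-np.sin(th)],[np.sin(th),np.cos(th)]])
    def w(s,p): return np.atleast_2d(p)@s.M.T+s.o
    def l(s,p): return (np.atleast_2d(p)-s.o)@s.M
E
python3 - <<'E'
from h import *
i=eyes.camera_info("top");K,T=i["mtx"],i["T"]
p=cv2.imread("pics/top0.png")
c=lambda a:np.array(a)/3.8+[215,90]-.5+.5/3.8
g=cv2.cvtColor(p,cv2.COLOR_BGR2GRAY)
pts=[]
for a in [(384,81),(84,163),(175,494),(476,411)]:
    q=c(a).round().astype(int); w=g[q[1]-4:q[1]+5,q[0]-4:q[0]+5].astype(float); m=np.clip(np.median(w)-20-w,0,None)
    ys,xs=np.mgrid[-4:5,-4:5]; pts.append([q[0]+(xs*m).sum()/m.sum(),q[1]+(ys*m).sum()/m.sum()])
W=ray(K,T,pts,111); print(W)  # FR? order: far-right, far-left, near-left, near-right
o=W.mean(0); ax=(W[0]+W[1]-W[2]-W[3]); th=np.arctan2(ax[1],ax[0]); ay=(W[1]+W[2]-W[0]-W[3]); print(o,th,np.arctan2(-ay[0],ay[1]))
S=Sh(o,th); print(S.l(W))
print("fence ends",S.l(ray(K,T,c([(187,236),(368,184)]),124)))
print("spindle/pin", S.l(ray(K,T,c([(235,413)]),136)),S.l(ray(K,T,c([(177,415)]),164)))
print("peg",S.l(ray(K,T,c([(175,270)]),132)))
hsv=cv2.cvtColor(p,cv2.COLOR_BGR2HSV)
P=c([(168,240),(379,253),(368,397),(153,381)]);print("plate corners",S.l(ray(K,T,P,126)))
print(S.w([[25.5,57],[-69,45]]))
E
```

```text
[[696.01147705 -10.58641035]
 [641.78724076 172.01902774]
 [440.30065918 111.29235766]
 [494.50476721 -70.40594165]]
[568.15103605  50.57975835] 0.29065574641854197 0.289282637635204
[[ 104.96844983  -95.24293731]
 [ 105.34974933   95.24293731]
 [-105.08879198   94.80550818]
 [-105.22940718  -94.80550818]]
fence ends [[ 42.94118323  45.046739  ]
 [ 43.9605851  -68.49500528]]
spindle/pin [[-68.84494913  44.31602412]] [[-63.15992651  74.51025797]]
peg [[23.63479647 56.66339448]]
plate corners [[ 43.31128044  56.53947404]
 [  1.52891442 -63.62113104]
 [-80.19858262 -34.08195371]
 [-36.34571164  87.45092138]]
[[576.24637793 112.4967628 ]
 [489.14903741  73.91822896]]
```

```bash
cat >> h.py <<'E'
S=Sh([568.15,50.58],0.290)
PEG=np.array([25.5,57.])
def pl(pt,a): # plate-frame point -> shaker xy with plate turned a clockwise
    c,s=np.cos(a),np.sin(a); x,y=pt; return PEG+[x*c+y*s,-x*s+y*c]
def rel(target_xy_world,z,zdir_ang,sign=1,base=None):
    """tool shift + yaw to reach; zdir_ang: world heading wanted for tool z*sign"""
    T,s=pose()
    if base is not None: T=base
    Rm=T[:3,:3]; d=np.r_[target_xy_world,z]-T[:3,3]; sh=Rm.T@d
    zz=sign*Rm[:,2]; cur=np.arctan2(zz[1],zz[0]); dyaw=(zdir_ang-cur+np.pi)%(2*np.pi)-np.pi
    return np.round(sh,1), round(-dyaw,3)   # tool x points down -> yaw sign flips
E
python3 - <<'E'
from h import *
T,s=pose(); print(T.round(3))
a=.335
for sg in (1,-1):
  # pre-contact: 25mm off the edge, centre at plate y -114
  w=S.w(pl((-68-30,-114),a))[0]; print(sg,w,rel(w,220,S.th-a,sg))
E
```

```text
[[-0.00000e+00  2.90000e-01 -9.57000e-01  1.73708e+02]
 [ 2.00000e-03 -9.57000e-01 -2.90000e-01 -5.74058e+02]
 [-1.00000e+00 -2.00000e-03 -0.00000e+00  2.21742e+02]
 [ 0.00000e+00  0.00000e+00  0.00000e+00  1.00000e+00]]
1 [473.25688145   3.01559994] (array([   2.5, -465.6, -453.8]), np.float64(-2.803))
-1 [473.25688145   3.01559994] (array([   2.5, -465.6, -453.8]), np.float64(0.339))
```

arm_command --pt "1 2 -45 -44 0.03" --pt "1 2 -90 -88 0.07" --pt "1 2 -130 -127 0.1" --pt "1 2 -170 -166 0.14" --pt "1 2 -210 -205 0.17" --pt "1 2 -250 -244 0.2" --pt "1 2 -290 -283 0.24" --pt "1 2 -330 -322 0.27" --pt "1 2 -370 -361 0.3" --pt "1 2 -410 -400 0.34" --force 40

```text
time_s: 1.15
position: [404.7, -128.7, 220.6]
eef_rot: [-0.017, 0.707, -0.017, -0.707]
force: [1.4, -1.6, 0.7]
gripper_width: 11.4
```

arm_command --pt "1 0 -30 -30 0" --pt "1 0 -56 -54 0" --pt "1 0 -56 -54 0" --pt "1 0 -56 -54 0" --pt "1 0 -56 -54 0"

```text
time_s: 1.65
position: [460.3, -77.9, 220.6]
eef_rot: [0.017, -0.707, 0.017, 0.707]
force: [-0.4, 0.6, -0.3]
gripper_width: 0.9
```

```bash
python3 - <<'E'
from h import *
T,s=pose(); p,d=eyes.grab_frame("wrist"); cv2.imwrite("pics/w1.png",p); np.save("w1T.npy",T)
print(s["time_s"],T.round(3),s["force"],s["gripper_width"])
p,d=eyes.grab_frame("top"); cv2.imwrite("pics/t1.png",cv2.resize(p[90:290,215:365],None,fx=3,fy=3))
E
```

```text
1.65 [[-0.00000e+00 -4.70000e-02 -9.99000e-01  4.60310e+02]
 [-0.00000e+00 -9.99000e-01  4.70000e-02 -7.79350e+01]
 [-1.00000e+00  0.00000e+00  0.00000e+00  2.20553e+02]
 [ 0.00000e+00  0.00000e+00  0.00000e+00  1.00000e+00]] [-0.43499352  0.57253107 -0.26832867] 0.8534293301016456
```

View pics/w1.png

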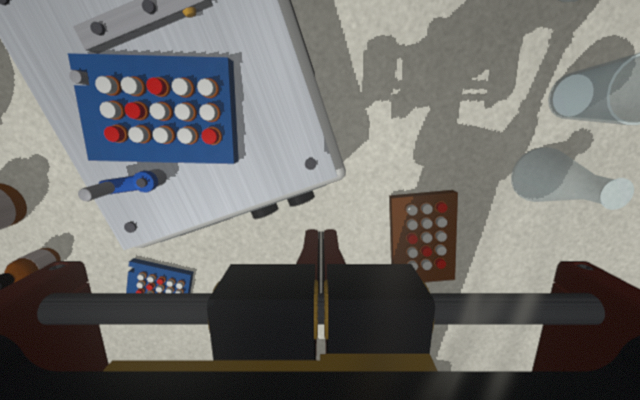

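```bash
python3 - <<'E'
from h import *
T=np.load("w1T.npy"); i=eyes.camera_info("wrist"); K=i["mtx"]; C=T@i["hand_eye"]
P=S.l(ray(K,C,[(68,54),(231,57),(237,162),(90,160)],126)); print(P)
v=P[0]-P[1]; print("a",np.arctan2(v[0],v[1])); v=P[3]-P[2]; print("a",np.arctan2(v[0],v[1]))
print("pivot",S.l(ray(K,C,[(147,178)],137)),"pin top",S.l(ray(K,C,[(86,194)],164)),"screw",S.l(ray(K,C,[(310,163),(130,227)],111)))
a=.335
for off,z in ((-98,220),(-98,116)):
  w=S.w(pl((off,-114),a))[0]; print(w,rel(w,z,S.th-a,-1))
E
```

```text
[[ 44.93682261  57.51366186]
 [ -0.29559349 -65.07109428]
 [-79.52034246 -35.55306918]
 [-35.11870459  85.96799554]]
a 0.3534902911276896
a 0.35031210956995074
pivot [[-66.23723897  39.33317422]] pin top [[-62.28647895  72.84738318]] screw [[-103.46636334  -94.84704403]
 [-104.28030082   95.61069653]]
[473.25688145   3.01559994] (array([  0.8, -81.8,  -9. ]), np.float64(-0.003))
[473.25688145   3.01559994] (array([104.8, -81.8,  -9. ]), np.float64(-0.003))
```

arm_command --pt "1 0 -40 -5 0" --pt "1 0 -82 -9 0" --pt "1 40 -82 -9 0" --pt "1 80 -82 -9 0" --pt "1 104 -82 -9 0" --pt "1 104 -82 -9 0" --pt "1 104 -82 -9 0"

```text
time_s: 2.45
position: [473.6, 3.5, 117.6]
eef_rot: [-0.017, 0.707, -0.017, -0.707]
force: [0.6, -0.2, 0.9]
gripper_width: 0.1
```

```bash
python3 - <<'E'
from h import *
T,s=pose(); p,d=eyes.grab_frame("wrist"); cv2.imwrite("pics/w2.png",p); np.save("w2T.npy",T)
print(s["time_s"],T.round(3),s["force"],S.l(T[:2,3]))
p,d=eyes.grab_frame("scene"); cv2.imwrite("pics/s2.png",cv2.resize(p[145:285,290:430],None,fx=4,fy=4))
a=.345
w=S.w(pl((-80,-114),a))[0]; print(w,rel(w,116,S.th-a,-1))
E
```

```text
2.45 [[ 1.00000e-03 -4.80000e-02 -9.99000e-01  4.73553e+02]
 [-0.00000e+00 -9.99000e-01  4.80000e-02  3.52200e+00]
 [-1.00000e+00  0.00000e+00 -1.00000e-03  1.17572e+02]
 [ 0.00000e+00  0.00000e+00  0.00000e+00  1.00000e+00]] [ 0.61771442 -0.18547137  0.91979626] [[-104.10357205  -18.04288765]]
[490.14007214   3.06184619] (array([  2.9,  -0.1, -15.7]), np.float64(0.008))
```

View pics/w2.png

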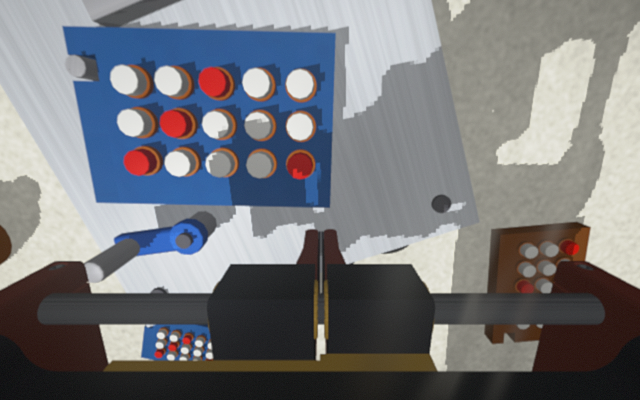

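View pics/s2.png

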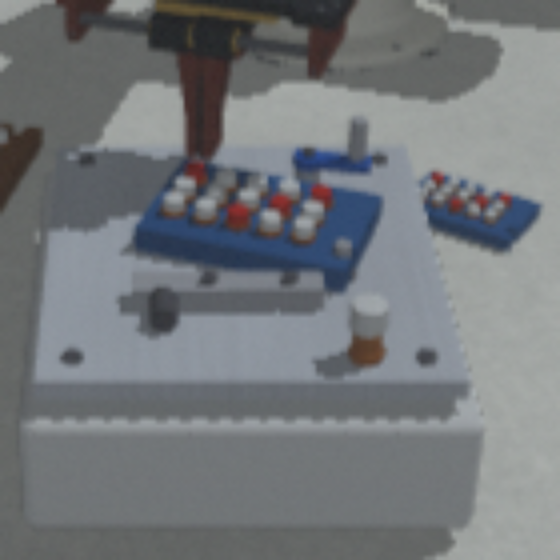

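arm_command --pt "1 2 -3 -5 0" --pt "1 2 -3 -10 0.01" --pt "1 2 -3 -15 0.01" --pt "1 2 -3 -16 0.01" --pt "1 2 -3 -17 0.01"

```text
time_s: 3.05
position: [490.8, 6.5, 114.6]
eef_rot: [0.02, -0.707, 0.02, 0.707]
force: [-2.1, -0.4, 1.1]
gripper_width: 0.5
```

arm_command --pt "1 0 0 -1 0" --pt "1 0 0 -2 0" --pt "1 0 0 -2 0"

```text
time_s: 3.35
position: [492.7, 6.3, 114.5]
eef_rot: [0.02, -0.707, 0.02, 0.707]
force: [-0.6, -1.0, 0.2]
gripper_width: 0.3
```

arm_command --pt "1 0 0 -1 0" --pt "1 0 0 -2 0" --pt "1 0 0 -2 0"

```text
time_s: 3.65
position: [494.8, 6.2, 114.6]
eef_rot: [0.02, -0.707, 0.02, 0.707]
force: [-0.6, -0.7, -1.1]
gripper_width: 0.6
```

```bash
cat > look.py <<'E'
from h import *
import sys
T,s=pose(); p,d=eyes.grab_frame("wrist"); n=sys.argv[1]; cv2.imwrite(f"pics/w{n}.png",p); np.save(f"w{n}T.npy",T)
print(s["time_s"],T[:3,3].round(2),s["force"].round(2),S.l(T[:2,3]))
i=eyes.camera_info("wrist"); K=i["mtx"]; C=T@i["hand_eye"]
hsv=cv2.cvtColor(p,cv2.COLOR_BGR2HSV); m=cv2.inRange(hsv,(100,120,40),(125,255,255))
m=cv2.morphologyEx(m,cv2.MORPH_CLOSE,np.ones((25,25)))
c=max(cv2.findContours(m,0,2)[0],key=cv2.contourArea); r=cv2.approxPolyDP(cv2.convexHull(c),8,True)[:,0]
print(r.tolist()); L=S.l(ray(K,C,r,126)); print(L.round(1).tolist())
cn=min(L,key=lambda q:np.hypot(*(q-[-60,-50])));fr=min(L,key=lambda q:np.hypot(*(q-[25,-65]))); v=fr-cn; print("a by short edge",np.arctan2(-v[1],v[0]), "len",np.hypot(*v))
v=PEG-cn; print("a by peg-corner", np.arctan2(121,68)-np.arctan2(v[1],v[0]), np.hypot(*v), np.hypot(68,121))
E
python3 look.py 3
```

```text
3.65 [494.8    6.23 114.56] [-0.62 -0.74 -1.07] [[-82.9663266  -21.52955161]]
[[336, 68], [338, 234], [200, 293], [128, 284], [72, 78]]
[[6.6, -61.8], [-74.0, -35.2], [-81.7, 53.4], [-62.0, 90.3], [45.5, 59.2]]
a by short edge 0.31861960105033166 len 84.90036595272674
a by peg-corner 0.31119088021506913 135.67627686300332 138.7984149765407
```

View pics/w3.png

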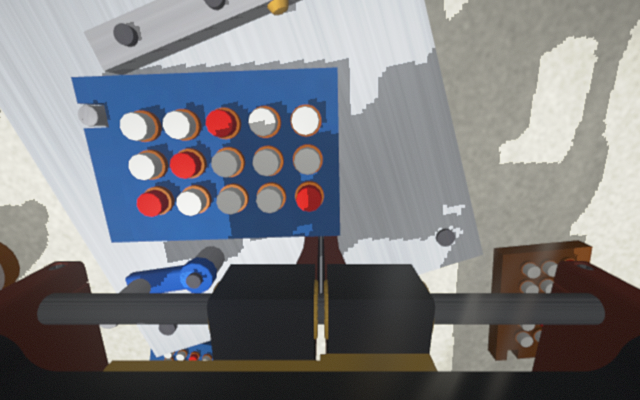

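```bash
cat > arc.py <<'E'
from h import *
import sys
T,s=pose(); d=S.l(T[:2,3])[0]-PEG
y=-113.5
for a in map(float,sys.argv[1:]):
    w=S.w(pl((-78,y),a))[0]; print(a,*rel(w,114.5,S.th-a+.05,-1))
E
python3 arc.py .32 .30 .28 .26 .24 .22 .2 .18 .16 .14 .12 .10 .08 .06 .04 .02 0
```

```text
0.32 [ 0.1  4.9 -0.4] -0.076
0.3 [ 0.1  6.4 -2.7] -0.096
0.28 [ 0.1  7.8 -5.1] -0.116
0.26 [ 0.1  9.2 -7.4] -0.136
0.24 [ 0.1 10.5 -9.9] -0.156
0.22 [  0.1  11.8 -12.3] -0.176
0.2 [  0.1  13.  -14.8] -0.196
0.18 [  0.1  14.2 -17.2] -0.216
0.16 [  0.1  15.4 -19.7] -0.236
0.14 [  0.1  16.5 -22.3] -0.256
0.12 [  0.1  17.5 -24.8] -0.276
0.1 [  0.1  18.5 -27.4] -0.296
0.08 [  0.1  19.4 -30. ] -0.316
0.06 [  0.1  20.3 -32.6] -0.336
0.04 [  0.1  21.1 -35.2] -0.356
0.02 [  0.1  21.9 -37.9] -0.376
0.0 [  0.1  22.6 -40.5] -0.396
```

arm_command --pt "1 0 3 1 -0.05" --pt "1 0 5 -0.4 -0.08" --pt "1 0 6.4 -2.7 -0.1" --pt "1 0 7.8 -5.1 -0.12" --pt "1 0 9.2 -7.4 -0.14" --pt "1 0 10.5 -9.9 -0.16" --pt "1 0 10.5 -9.9 -0.16"

```text
time_s: 4.4
position: [504.5, -4.9, 114.6]
eef_rot: [0.037, 0.706, 0.037, -0.706]
force: [-0.3, 0.1, 0.7]
gripper_width: 0.4
```

```bash
python3 look.py 4; python3 arc.py .24 .22 .2 .18 .16 .14 .12 .1 .08 .07
```

```text
4.4 [504.46  -4.92 114.59] [-0.3   0.06  0.74] [[-76.89605592 -34.97028408]]
[[73, 59], [341, 69], [333, 235], [174, 288], [101, 270]]
[[44.8, 61.3], [17.1, -62.8], [-66.0, -44.3], [-81.6, 53.1], [-62.7, 90.7]]
a by short edge 0.21887454726040828 len 85.09455993781104
a by peg-corner 0.22242959991968236 136.51662215543 138.7984149765407
0.24 [ 0.1 -0.1  0.3] 0.004
0.22 [ 0.1  1.6 -1.9] -0.016
0.2 [ 0.1  3.2 -4.1] -0.036
0.18 [ 0.1  4.8 -6.4] -0.056
0.16 [ 0.1  6.3 -8.7] -0.076
0.14 [  0.1   7.8 -11. ] -0.096
0.12 [  0.1   9.2 -13.4] -0.116
0.1 [  0.1  10.6 -15.8] -0.136
0.08 [  0.1  11.9 -18.2] -0.156
0.07 [  0.1  12.6 -19.4] -0.166
```

View pics/w4.png

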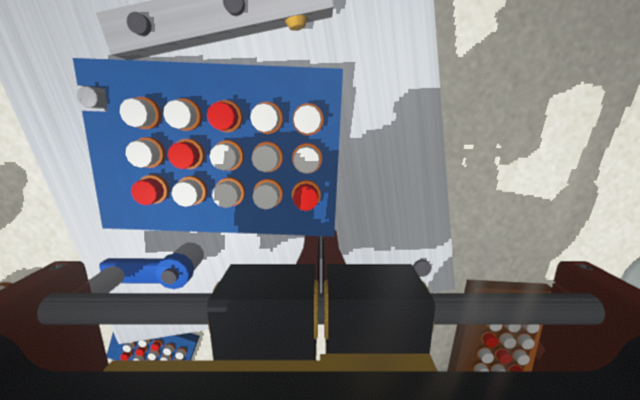

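arm_command --pt "1 0 1.6 -1.9 -0.02" --pt "1 0 3.2 -4.1 -0.04" --pt "1 0 4.8 -6.4 -0.06" --pt "1 0 6.3 -8.7 -0.08" --pt "1 0 7.8 -11 -0.1" --pt "1 0 9.2 -13.4 -0.12" --pt "1 0 10.6 -15.8 -0.14" --pt "1 0 10.6 -15.8 -0.14"

```text
time_s: 5.25
position: [521.2, -13.9, 114.6]
eef_rot: [0.086, 0.702, 0.086, -0.702]
force: [0.4, -0.5, 1.0]
gripper_width: 0.1
```

```bash
python3 look.py 5; python3 arc.py .1 .08 .06 .04 .03 .02 .01 0
```

```text
5.25 [521.23 -13.88 114.61] [ 0.4  -0.5   0.96] [[-63.39497575 -48.34671034]]
[[74, 59], [342, 69], [333, 235], [103, 227]]
[[43.6, 63.4], [33.5, -63.3], [-51.3, -56.2], [-40.9, 70.4]]
a by short edge 0.08434685288518859 len 85.12287847256931
a by peg-corner 0.08452939029973838 136.781032631443 138.7984149765407
0.1 [ 0.2 -0.1 -0. ] 0.004
0.08 [ 0.2  1.6 -2.2] -0.016
0.06 [ 0.2  3.2 -4.4] -0.036
0.04 [ 0.2  4.7 -6.7] -0.056
0.03 [ 0.2  5.5 -7.8] -0.066
0.02 [ 0.2  6.3 -9. ] -0.076
0.01 [  0.2   7.  -10.2] -0.086
0.0 [  0.2   7.7 -11.3] -0.096
```

View pics/w5.png

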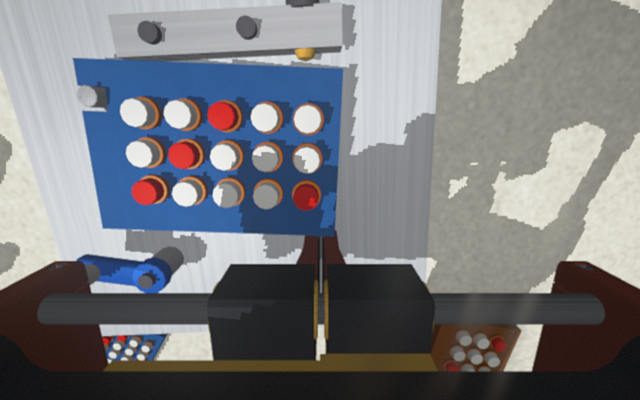

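arm_command --pt "1 0 1.6 -2.2 -0.02" --pt "1 0 2.4 -3.3 -0.03" --pt "1 0 3.2 -4.4 -0.04" --pt "1 0 3.2 -4.4 -0.04"

```text
time_s: 5.7
position: [526.1, -15.8, 114.6]
eef_rot: [0.1, 0.7, 0.1, -0.7]
force: [-0.2, 0.4, -0.5]
gripper_width: 0.3
```

arm_command --pt "1 0 0.4 -0.6 0" --pt "1 0 0.8 -1.1 -0.01" --pt "1 0 0.8 -1.1 -0.01"

```text
time_s: 6.0
position: [526.7, -16.2, 114.7]
eef_rot: [-0.104, -0.699, -0.104, 0.7]
force: [-4.9, 0.2, 1.9]
gripper_width: 0.1
```

arm_command --pt "1 0 0.4 -0.6 0" --pt "1 0 0.8 -1.1 -0.01" --pt "1 0 0.8 -1.1 -0.01"

```text
time_s: 6.3
position: [527.7, -16.7, 114.6]
eef_rot: [-0.107, -0.698, -0.107, 0.7]
force: [-6.2, 0.1, 2.7]
gripper_width: 0.4
```

arm_command --pt "1 0 0.3 -0.6 0" --pt "1 0 0.6 -1.1 -0.01" --pt "1 0 0.6 -1.1 -0.01"

```text
time_s: 6.6
position: [528.7, -17.1, 114.6]
eef_rot: [-0.11, -0.698, -0.11, 0.699]
force: [-7.1, -0.4, 3.1]
gripper_width: 0.7
```

arm_command --pt "1 0 0.3 -0.5 0" --pt "1 0 0.5 -1 0" --pt "1 0 0.5 -1 0"

```text
time_s: 6.9
position: [529.6, -17.4, 114.6]
eef_rot: [-0.11, -0.697, -0.11, 0.7]
force: [-7.7, -1.8, 3.2]
gripper_width: 0.2
```

```bash
python3 look.py 6
```

```text
6.9 [529.59 -17.38 114.64] [-7.74 -1.84  3.15] [[-56.38666594 -54.0990236 ]]
[[74, 58], [342, 69], [333, 235], [103, 226]]
[[43.0, 64.4], [41.3, -62.4], [-43.8, -61.1], [-41.5, 65.8]]
a by short edge 0.015129686883792433 len 85.069747074854
a by peg-corner 0.01866839541382137 136.93164041702664 138.7984149765407
```

arm_command --pt "1 0 0.1 -0.3 0" --pt "1 0 0.2 -0.5 0" --pt "1 0 0.2 -0.5 0"

```text
time_s: 7.25
position: [530.0, -17.5, 114.6]
eef_rot: [-0.11, -0.697, -0.11, 0.7]
force: [-9.1, -1.6, 2.9]
gripper_width: 0.6
```

arm_command --pt "1 0 0.1 -0.3 0" --pt "1 0 0.2 -0.5 0" --pt "1 0 0.2 -0.5 0"

```text
time_s: 7.55
position: [530.4, -17.7, 114.7]
eef_rot: [-0.11, -0.697, -0.11, 0.7]
force: [-8.7, -0.5, 3.8]
gripper_width: 0.3
```

```bash
python3 look.py 7
```

```text
7.55 [530.4  -17.66 114.65] [-8.67 -0.52  3.77] [[-55.68946672 -54.59193436]]
[[73, 60], [342, 69], [334, 234], [103, 227]]
[[42.9, 64.5], [42.0, -62.9], [-42.5, -62.1], [-41.4, 65.4]]
a by short edge 0.009095441454283343 len 84.44994418421129
a by peg-corner 0.006642819059886618 137.16609844490307 138.7984149765407
```

View pics/w7.png

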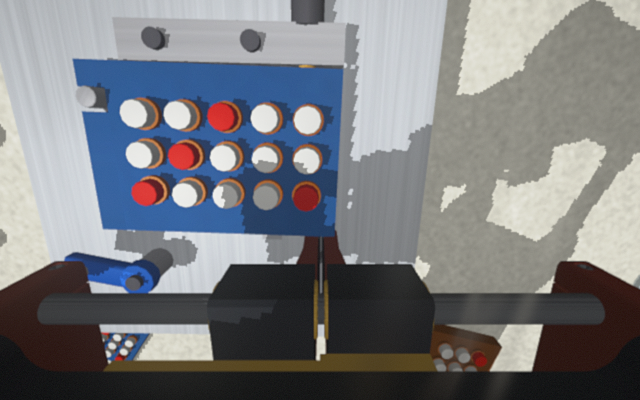

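arm_command --pt "1 0 0.1 -0.4 0" --pt "1 0 0.1 -0.4 0"

```text
time_s: 7.8
position: [530.7, -17.8, 114.6]
eef_rot: [-0.11, -0.697, -0.11, 0.7]
force: [-10.4, -2.5, 4.1]
gripper_width: 0.3
```

arm_command --pt "1 0 0.1 -0.4 0" --pt "1 0 0.1 -0.4 0"

```text
time_s: 8.0
position: [531.1, -17.9, 114.6]
eef_rot: [-0.11, -0.697, -0.11, 0.7]
force: [-9.6, -2.0, 3.8]
gripper_width: 0.5
```

```bash
python3 look.py 8; python3 - <<'E'
from h import *
p,d=eyes.grab_frame("scene"); cv2.imwrite("pics/s8.png",cv2.resize(p[145:285,290:430],None,fx=4,fy=4))
E
```

```text
8.0 [531.05 -17.85 114.64] [-9.64 -1.99  3.8 ] [[-55.11499249 -54.9668493 ]]
[[73, 61], [341, 69], [333, 235], [105, 229]]
[[43.0, 64.1], [42.5, -62.8], [-42.5, -62.0], [-41.9, 64.1]]
a by short edge 0.009940020003996144 len 85.02840922618317
a by peg-corner 0.007357104736089637 137.03718931172722 138.7984149765407
```

View pics/w8.png

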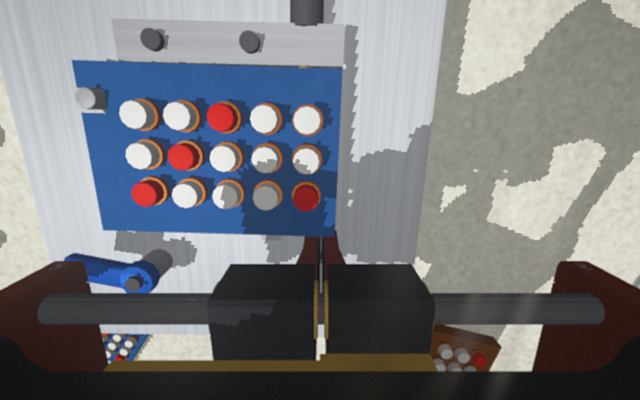

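arm_command --pt "1 0 0.1 -0.3 0" --pt "1 0 0.1 -0.3 0"

```text
time_s: 8.3
position: [531.3, -17.9, 114.6]
eef_rot: [-0.111, -0.697, -0.11, 0.7]
force: [-10.1, -2.7, 4.1]
gripper_width: 0.4
```

arm_command --pt "1 0 0.1 -0.3 0" --pt "1 0 0.1 -0.3 0"

```text
time_s: 8.5
position: [531.5, -18.0, 114.6]
eef_rot: [-0.111, -0.697, -0.11, 0.7]
force: [-10.5, -3.2, 4.9]
gripper_width: 0.2
```

arm_command --pt "1 0 0.1 -0.3 0" --pt "1 0 0.1 -0.3 0"

```text
time_s: 8.7
position: [531.8, -18.1, 114.6]
eef_rot: [-0.111, -0.697, -0.11, 0.7]
force: [-10.6, -3.0, 5.0]
gripper_width: 0.9
```

arm_command --pt "1 -0.3 0.1 -0.3 0" --pt "1 -0.3 0.1 -0.3 0"

```text
time_s: 8.9
position: [532.0, -18.1, 114.6]
eef_rot: [-0.111, -0.697, -0.11, 0.7]
force: [-10.8, -3.3, 4.5]
gripper_width: 0.3
```

arm_command --pt "1 -0.2 0.1 -0.3 0" --pt "1 -0.2 0.1 -0.3 0"

```text
time_s: 9.1
position: [532.2, -18.2, 114.6]
eef_rot: [-0.11, -0.696, -0.11, 0.7]
force: [-9.9, -3.3, 2.7]
gripper_width: 0.5
```

```bash
python3 look.py 9; python3 - <<'E'
from h import *
p=cv2.imread("pics/w9.png"); cv2.imwrite("pics/w9c.png",cv2.resize(p[40:300,60:360],None,fx=2.2,fy=2.2))
E
```

```text
9.1 [532.18 -18.21 114.65] [-9.89 -3.33  2.73] [[-54.14369202 -55.63404968]]
[[71, 63], [340, 70], [333, 235], [105, 231]]
[[43.2, 64.4], [43.0, -63.0], [-41.5, -62.6], [-42.0, 63.6]]
a by short edge 0.004835779518336378 len 84.55289516944312
a by peg-corner -0.0013200757891769221 137.13320845916235 138.7984149765407
```

View pics/w9c.png

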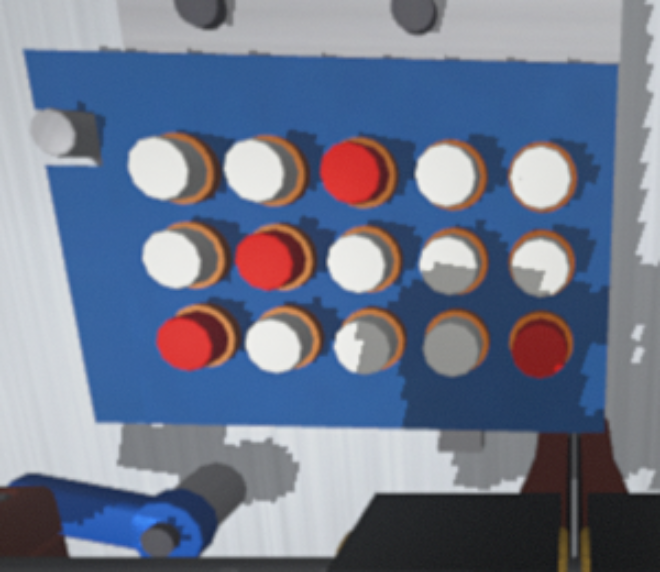

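```bash
python3 - <<'E'
from h import *
T=np.load("w9T.npy"); i=eyes.camera_info("wrist"); C=T@i["hand_eye"]
print(S.l(ray(i["mtx"],C,[(262,236),(279,236),(279,243)],116)),proj(i["mtx"],C,[*S.w([-49,-25])[0],115]))
o=[]
for n in (8,9):
    p=cv2.imread(f"pics/w{n}.png"); o.append(cv2.resize(p[215:265,200:340],None,fx=5,fy=5,interpolation=cv2.INTER_CUBIC))
cv2.imwrite("pics/cmp.png",np.vstack(o))
E
```

```text
[[-47.25459072 -21.09210971]
 [-47.02335588 -31.17722525]
 [-51.52799441 -31.10477037]] [[268.95363009 238.2002585 ]]
```

View pics/cmp.png

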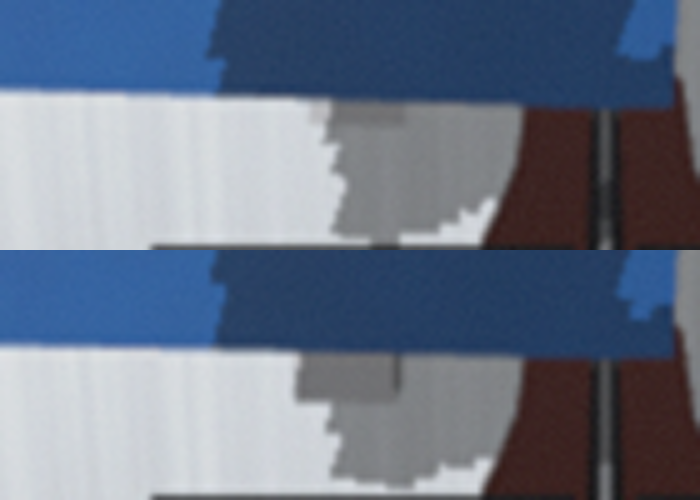

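The lower crop (w9) shows the pawl now raised behind the plate edge at (269,238), where w8 showed it flush. I'll back off gently and verify.

arm_command --pt "1 0 0 1 0" --pt "1 0 0 3 0" --pt "1 0 0 8 0" --pt "1 0 0 20 0" --pt "1 0 0 30 0" --pt "1 0 0 30 0"

```text
time_s: 9.75
position: [505.3, -26.7, 115.5]
eef_rot: [0.11, 0.699, 0.11, -0.698]
force: [0.2, 0.8, 0.6]
gripper_width: 0.1
```

```bash
python3 look.py 10; python3 - <<'E'
from h import *
p=cv2.imread("pics/w10.png"); cv2.imwrite("pics/w10c.png",cv2.resize(p[40:300,60:360],None,fx=2.2,fy=2.2))
E
```

```text
9.75 [505.3  -26.65 115.49] [0.23 0.84 0.59] [[-82.31111294 -56.03739498]]
[[341, 0], [333, 187], [94, 179], [61, 0]]
[[44.3, -62.7], [-42.7, -62.1], [-41.3, 64.7], [41.3, 64.4]]
a by short edge 0.006720636803507578 len 87.02063742994876
a by peg-corner 0.00780439061325211 137.24508696872505 138.7984149765407
```

View pics/w10.png

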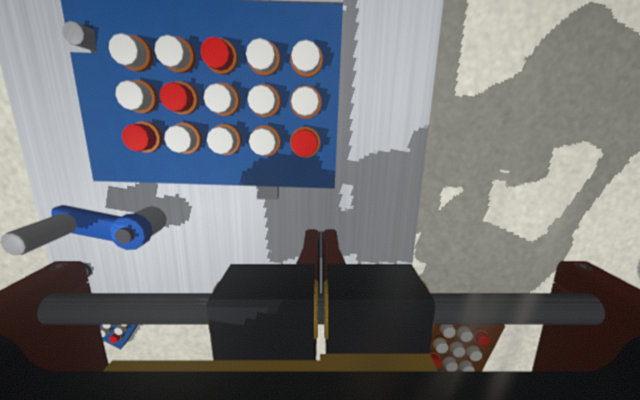

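Latched: the plate stays at about 0.007 rad with the finger away, and the pawl is visible at (268,190). Next is the button; I lift and take the pin's position.

arm_command --pt "1 -40 0 30 0" --pt "1 -80 0 30 0" --pt "1 -80 -20 30 0" --pt "1 -80 -50 30 0" --pt "1 -80 -50 30 0" --pt "1 -80 -50 30 0"

```text
time_s: 10.4
position: [462.1, 12.2, 195.3]
eef_rot: [0.111, 0.699, 0.111, -0.698]
force: [-0.1, -0.4, 0.2]
gripper_width: 0.4
```

```bash
python3 look.py 11
```

```text
10.4 [462.1   12.17 195.27] [-0.13 -0.43  0.24] [[-112.601425    -6.4778179]]
[[407, 0], [395, 127], [258, 169], [205, 144], [225, 0]]
[[43.1, -62.8], [-42.3, -62.5], [-77.6, 44.1], [-58.9, 85.0], [39.8, 63.2]]
a by short edge 0.0036417925229583555 len 85.31994339062715
a by peg-corner 0.0037306596587396434 137.3801386139628 138.7984149765407
```

View pics/w11.png

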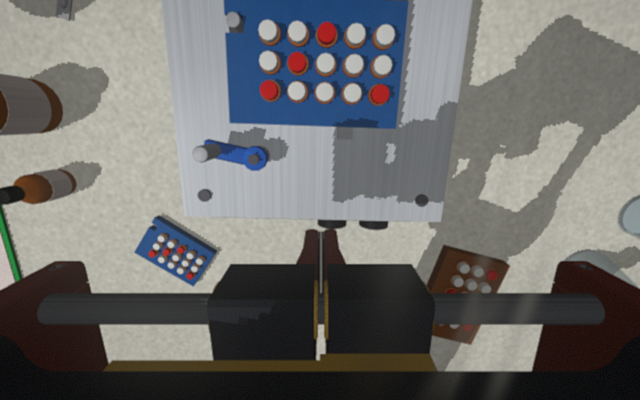

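```bash
cat > btn.py <<'E'
from h import *
import sys
PV=np.array([-69,45.])
gap=float(sys.argv[1]); z=float(sys.argv[2])
for f in map(float,sys.argv[3:]):
    t=np.array([np.cos(f),-np.sin(f)]); c=PV+30*np.array([np.sin(f),np.cos(f)])-(15.5+gap)*t
    print(f,c.round(1),*rel(S.w(c)[0],z,S.th-f,-1))
E
python3 - <<'E'
from h import *
T=np.load("w11T.npy"); i=eyes.camera_info("wrist"); C=T@i["hand_eye"]
print(S.l(ray(i["mtx"],C,[(200,155)],164)),S.l(ray(i["mtx"],C,[(254,158)],139)),pose()[1]["qpos"])
E
python3 btn.py 15 195 .15; python3 btn.py 15 145 .15
```

```text
[[-62.89518323  74.11250978]] [[-67.19652022  44.11223413]] [-4.78989428e-02 -2.86185150e-01  1.63266887e+00 -4.56443528e-04
  1.79474196e+00  1.20846016e+00]
0.15 [-94.7  79.2] [  0.  -85.7 -20.1] 0.174
0.15 [-94.7  79.2] [ 50.  -85.7 -20.1] 0.174
```

```bash
cat > btn.py <<'E'
from h import *
import sys
PV=np.array([-69,45.])
gap=float(sys.argv[1]); z=float(sys.argv[2])
for f in map(float,sys.argv[3:]):
    t=np.array([np.cos(f),-np.sin(f)]); c=PV+30*np.array([np.sin(f),np.cos(f)])-(17.5+gap)*t
    print(f,c.round(1),*rel(S.w(c)[0],z,S.th-f+np.pi/2,-1))
E
python3 btn.py 20 195 .15; python3 btn.py 15 146 .15
```

```text
0.15 [-101.6   80.3] [  0.  -86.9 -13.3] -1.396
0.15 [-96.7  79.5] [ 49.  -86.  -18.2] -1.396
```

arm_command --pt "1 0 -10 0 -0.14" --pt "1 0 -20 -3 -0.28" --pt "1 0 -30 -5 -0.42" --pt "1 0 -40 -8 -0.56" --pt "1 0 -50 -10 -0.7" --pt "1 0 -60 -12 -0.84" --pt "1 0 -70 -13 -0.98" --pt "1 0 -80 -13 -1.12" --pt "1 0 -87 -13 -1.26" --pt "1 0 -87 -13 -1.4"

```text
time_s: 11.45
position: [447.6, 98.6, 194.8]
eef_rot: [0.536, 0.461, 0.536, -0.462]
force: [0.5, 0.4, 0.9]
gripper_width: 0.5
```

```bash
python3 - <<'E'
from h import *
T,s=pose(); print(s["time_s"],s["qpos"].round(2),S.l(T[:2,3]),T.round(2))
E
python3 btn.py 20 146 .15;python3 btn.py 5 146 .15
```

```text
11.45 [ 0.14 -0.3   1.64 -0.    1.8  -0.01] [[-101.82442596   80.50967723]] [[-0.0000e+00  9.9000e-01  1.5000e-01  4.4756e+02]
 [-0.0000e+00  1.5000e-01 -9.9000e-01  9.8610e+01]
 [-1.0000e+00 -0.0000e+00  0.0000e+00  1.9476e+02]
 [ 0.0000e+00  0.0000e+00  0.0000e+00  1.0000e+00]]
0.15 [-101.6   80.3] [48.8  0.3  0.2] 0.009
0.15 [-86.8  78. ] [48.8 15.3  0.3] 0.009
```

arm_command --pt "1 25 0 0 0.01" --pt "1 49 0 0 0.01" --pt "1 49 0 0 0.01" --pt "1 49 0 0 0.01"

```text
time_s: 11.85
position: [447.4, 98.1, 146.1]
eef_rot: [0.532, 0.466, 0.532, -0.466]
force: [-0.0, 0.1, 0.5]
gripper_width: 0.5
```

```bash
python3 btn.py 0 146 .15 .3 .45 .6 .75 .9 1.05 1.2 1.35 1.5 1.57; python3 - <<'E'
from h import *
p,d=eyes.grab_frame("wrist"); cv2.imwrite("pics/w12.png",p)
E
```

```text
0.15 [-81.8  77.3] [ 0.  20.5 -0.4] -0.008
0.3 [-76.9  78.8] [ 0.  25.2 -2.7] 0.142
0.45 [-71.7  79.6] [ 0.  30.1 -4.3] 0.292
0.6 [-66.5  79.6] [ 0.  35.3 -5.1] 0.442
0.75 [-61.4  78.9] [ 0.  40.5 -5.2] 0.592
0.9 [-56.4  77.4] [ 0.  45.6 -4.5] 0.742
1.05 [-51.7  75.1] [ 0.  50.6 -3. ] 0.892
1.2 [-47.4  72.2] [ 0.  55.3 -0.8] 1.042
1.35 [-43.6  68.6] [ 0.  59.7  2.1] 1.192
1.5 [-40.3  64.6] [-0.  63.5  5.6] 1.342
1.57 [-39.   62.5] [-0.  65.1  7.5] 1.412
```

View pics/w12.png

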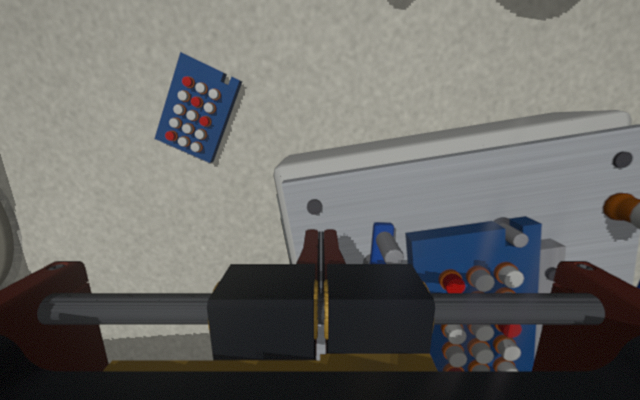

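arm_command --pt "1 0 12 0 0" --pt "1 0 20.5 -0.4 0" --pt "1 0 25 -2.7 0.14" --pt "1 0 30 -4.3 0.28" --pt "1 0 35.3 -5.1 0.42" --pt "1 0 40.5 -5.2 0.56" --pt "1 0 45.6 -4.5 0.7" --pt "1 0 45.6 -4.5 0.74"

```text
time_s: 12.7
position: [492.9, 109.3, 147.1]
eef_rot: [0.326, 0.628, 0.326, -0.627]
force: [-1.0, 0.3, -0.6]
gripper_width: 0.6
```

```bash
python3 btn.py 0 146 .9 1.05 1.2 1.35 1.5 1.57; python3 - <<'E'
from h import *
p,d=eyes.grab_frame("wrist"); cv2.imwrite("pics/w13.png",p)
E
```

```text
0.9 [-56.4  77.4] [ 1.1 -0.3  1.1] -0.002
1.05 [-51.7  75.1] [ 1.1  4.4 -1.2] 0.148
1.2 [-47.4  72.2] [ 1.1  9.3 -2.8] 0.298
1.35 [-43.6  68.6] [ 1.2 14.5 -3.6] 0.448
1.5 [-40.3  64.6] [ 1.2 19.7 -3.6] 0.598
1.57 [-39.   62.5] [ 1.2 22.1 -3.4] 0.668
```

View pics/w13.png

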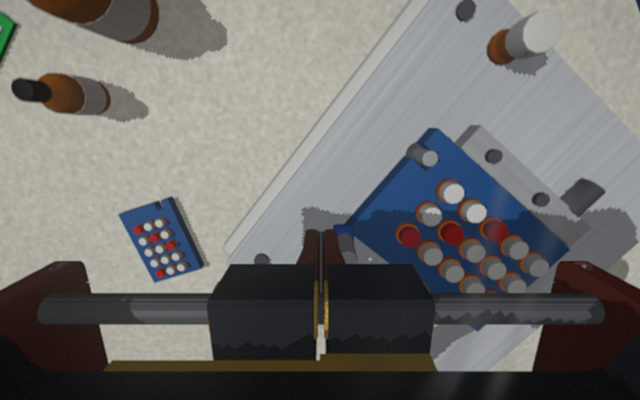

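arm_command --pt "1 0 4.4 -1.2 0.14" --pt "1 0 9.3 -2.8 0.28" --pt "1 0 14.5 -3.6 0.42" --pt "1 0 18 -3.6 0.55" --pt "1 0 20 -3.5 0.66" --pt "1 0 20 -3.5 0.66"

```text
time_s: 13.35
position: [511.0, 100.8, 147.1]
eef_rot: [0.107, 0.7, 0.107, -0.698]
force: [-0.3, 1.1, -1.7]
gripper_width: 0.7
```

```bash
python3 look.py 14;python3 btn.py 0 146 1.5 1.57;
```

```text
13.35 [511.03 100.83 147.05] [-0.29  1.07 -1.71] [[-40.36484214  64.48920063]]
[[323, 104], [534, 109], [507, 238], [321, 231]]
[[42.9, 63.8], [41.8, -63.0], [-41.5, -62.2], [-38.3, 63.9]]
a by short edge 0.009980096133581166 len 83.38155570445025
a by peg-corner 0.0002976594511474584 136.75836500948975 138.7984149765407
1.5 [-40.3  64.6] [ 0.9 -0.1 -0.3] -0.054
1.57 [-39.   62.5] [ 0.9  2.  -1.6] 0.016
```

View pics/w14.png

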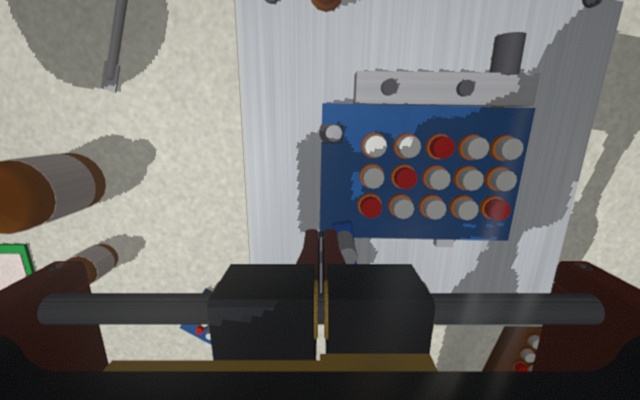

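Steps in 1 mm until the stop is felt.

arm_command --pt "1 0 1 -0.5 0.01" --pt "1 0 2 -1 0.02" --pt "1 0 2 -1 0.02"

```text
time_s: 13.7
position: [512.0, 99.0, 146.3]
eef_rot: [0.1, 0.7, 0.1, -0.7]
force: [-0.0, 1.2, 0.6]
gripper_width: 0.1
```

arm_command --pt "1 0 1 0 0" --pt "1 0 1 0 0"

```text
time_s: 13.9
position: [512.2, 98.1, 146.2]
eef_rot: [0.1, 0.7, 0.1, -0.7]
force: [-0.0, 0.6, 0.9]
gripper_width: 0.4
```

arm_command --pt "1 0 1 0 0" --pt "1 0 1 0 0"

```text
time_s: 14.1
position: [512.4, 97.1, 146.1]
eef_rot: [-0.1, -0.7, -0.1, 0.7]
force: [1.7, 0.6, -0.1]
gripper_width: 0.5
```

arm_command --pt "1 0 1 0 0" --pt "1 0 1 0 0"

```text
time_s: 14.3
position: [512.6, 96.6, 146.1]
eef_rot: [-0.1, -0.7, -0.101, 0.7]
force: [-0.2, 3.9, 0.2]
gripper_width: 0.5
```

arm_command --pt "1 0 0.6 0 0" --pt "1 0 0.6 0 0"

```text
time_s: 14.5
position: [512.6, 96.5, 146.1]
eef_rot: [-0.1, -0.7, -0.101, 0.7]
force: [-1.9, 5.8, 0.8]
gripper_width: 0.7
```

arm_command --pt "1 0 -3 0 0" --pt "1 0 -15 0 0" --pt "1 -40 -20 0 0" --pt "1 -80 -20 0 0" --pt "1 -80 -20 40 0" --pt "1 -80 -20 80 0" --pt "1 -80 0 80 0" --pt "1 -80 0 80 0"

```text
time_s: 15.3
position: [435.6, 72.2, 226.5]
eef_rot: [0.1, 0.701, 0.099, -0.7]
force: [0.0, 0.9, 0.0]
gripper_width: 0.3
```

```bash
python3 look.py 15
```

```text
15.3 [435.59  72.22 226.53] [0.04 0.86 0.03] [[-120.83208198   58.64145258]]
[[472, 0], [458, 113], [330, 154], [313, 114], [312, 0]]
[[43.4, -62.3], [-41.7, -61.3], [-76.1, 49.3], [-41.6, 64.1], [44.3, 63.6]]
a by short edge 0.011116182460377795 len 85.12778618397122
a by peg-corner 0.004514165656589908 136.0998595707736 138.7984149765407
```

View pics/w15.png

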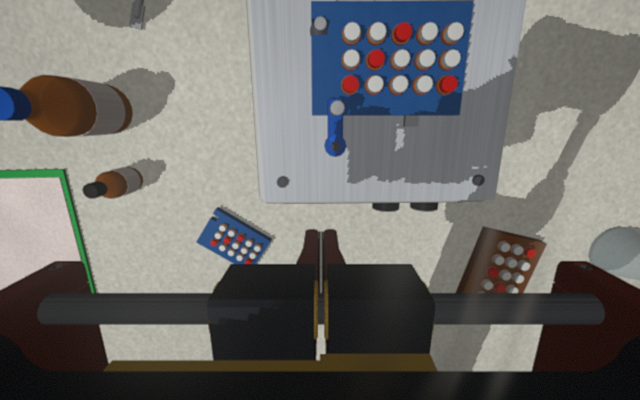

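```bash
python3 - <<'E'
from h import *
T=np.load("w15T.npy"); i=eyes.camera_info("wrist"); K=i["mtx"];C=T@i["hand_eye"]
a=S.l(ray(K,C,[(337,104)],164))[0];b=S.l(ray(K,C,[(336,146)],138))[0];print(a,b,np.arctan2((a-b)[0],(a-b)[1]))
p=cv2.imread("pics/w15.png"); cv2.imwrite("pics/w15c.png",cv2.resize(p[80:175,290:490],None,fx=4,fy=4))
p,_=eyes.grab_frame("scene"); cv2.imwrite("pics/s15.png",p)
E
```

```text
[-35.50123396  45.4839626 ] [-68.03938377  44.64563727] 1.5450376431531392
```

View pics/w15c.png

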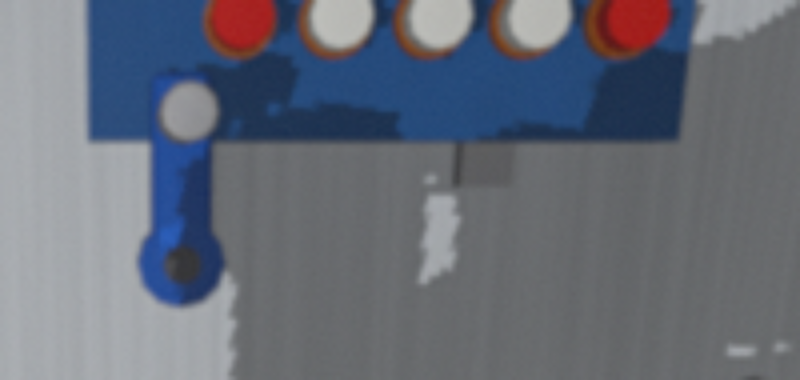

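View pics/s15.png

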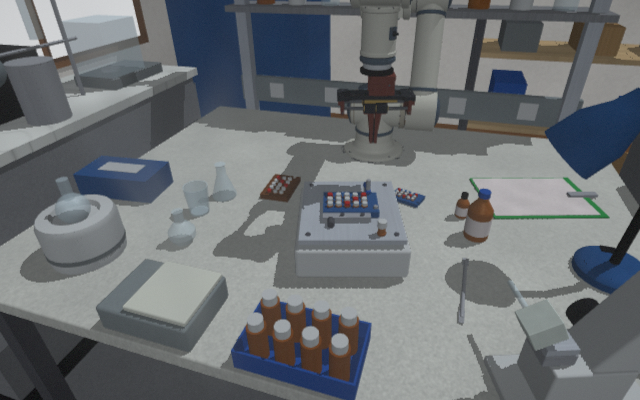

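The arm lies straight across the near edge at 1.545 rad, pawl up at (411,120). The plate is home, the glassware is undisturbed and the robot is clear, so I'm handing in.

```bash
python3 -c "
from workcell import arm; print(arm.close_job())"
```

```text
the job is handed in; nothing more can be done
None
```

I pushed the blue plate home on its peg with the closed fingers, and the latch snapped up behind it. I then turned the hold-down button to its stop and moved the arm clear. The job was handed in at about 15 s of the 61 s; it reports no verdict.

- **Plate:** the last wrist picture puts it 0.005 to 0.011 rad from the fence direction (limit 0.03). It stayed there with the finger withdrawn, and the notch was still on the peg.
- **Latch:** the raised pawl shows behind the near edge in several views. The red lip was never in view, so I could not check it there.
- **Push force:** about 12 N was the highest reading on the tool, against the 20 N limit. That includes up to 5 N upward on the tool, probably from the fingers bearing down a little. It was read only at the end of each short step, so brief peaks in between could be missed.
- **Hold-down:** it measured about 1.545 rad (1.45 needed). I felt the stop at about 6 N.
- **Surroundings:** the last scene picture shows the glassware and other things where they were, judged by eye.

No check failed. The measured peg-to-corner distance ran about 2 mm short of nominal, which is within the calibration error.

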